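# Set out two blasted sleeves on tilted rests and hang up the tote

## Task

Take the two sleeves out of the blue tote and stand them for inspection, without dropping them: the rusty brown one on the tilted red rest and the clean grey one on the tilted green rest, each centred on its pad with its foot flat on it. When both are set out, hang the empty tote by its handle bar in the notches of the yellow double hook, resting level and still. Leave the jar, the wire brush and the spanner alone.

Things in the scene. Friction and masses are not known exactly. Their poses are not given: they have to be found in the camera images.
- rusty_sleeve: Rusty, dark brown steel sleeve. Round tube, 60 mm outside diameter, 90 mm tall, wall 4 mm, open ends, about 0.45 kg. Origin: centre of its lower end; z along the tube to the upper end. Stands in one compartment of the tote (which one varies), its upper 50 mm free above the tote's walls
- clean_sleeve: Clean, light grey steel sleeve. Round tube, 60 mm outside diameter, 90 mm tall, wall 4 mm, open ends, about 0.45 kg. Origin: centre of its lower end; z along the tube to the upper end. Stands in one compartment of the tote (which one varies), its upper 50 mm free above the tote's walls
- red_pad: tilted red pad of a fixed rest (dark column, 110 x 90 mm foot), 78 mm long (x), 44 mm wide (y). Origin: centre of its top face, 100 mm above the bench; z: the face's normal, leaning 0.26 rad from vertical so the pad falls towards its -x end, where a lip stands 9 mm above the face (inner side at x = -34 mm). A sleeve stands on it centred and overhangs it in y. Place and yaw vary
- green_pad: tilted green pad of a fixed rest (dark column, 110 x 90 mm foot), 78 mm long (x), 44 mm wide (y). Origin: centre of its top face, 100 mm above the bench; z: the face's normal, leaning 0.26 rad from vertical so the pad falls towards its -x end, where a lip stands 9 mm above the face (inner side at x = -34 mm). A sleeve stands on it centred and overhangs it in y. Place and yaw vary
- tote: blue open tote, loose, 160 (x) x 150 (y) mm, walls 35 mm high, 5 mm thick, floor 5 mm, 0.4 kg; a divider at x = 0 makes two compartments. Over it a fixed handle: straps (24 mm wide in x, 6 mm thick) at y = +-68 mm carry a 12 mm round steel bar along y. Origin: centre of the underside, z up
- tote_bar (a point): middle of the tote's handle bar, on the bar's axis, 100 mm above the tote's underside; the bar runs along the tote's y and is free over 130 mm between the straps
- hook: yellow fixed double hook. Origin on the bench below the notches. Two prongs of 8 mm round bar at y = +-38 mm run from a post (22 x 30 mm, 221 mm tall) at x = +140 mm to tips at x = -22 mm, free space between them. Each dips in a 45 degree V notch at x = 0: bar centre 195 mm high at the notch bottom, 217 mm at the tip and behind x = 22 mm
- hook_seat (a point): point midway between the two notches, 209 mm above the bench, where the axis of the tote's bar lies when it hangs in both notches; the bar then runs along the hook's y (either way round). The bar goes in over the tips from the hook's -x side, the tote's body staying below the prongs
- grit_jar: amber jar with a black cap, 66 mm diameter, 100 mm tall, a bystander; origin under its centre
- wire_brush: hand brush lying on the bench, about 200 mm long, a bystander; origin at its underside
- spanner: steel spanner lying on the bench, about 180 mm long, a bystander; origin at its underside

How it is judged:
On the way, in this order (a step that is already met when the one before it is completed fails the run):
1. both sleeves stand released on their rests: rusty on red, clean on green, centred and flat (x of rusty_sleeve in the frame of red_pad between -0.016 and 0.016 m and y of rusty_sleeve in the frame of red_pad between -0.015 and 0.015 m and z of rusty_sleeve in the frame of red_pad between -0.006 and 0.006 m and angle between the z axis of rusty_sleeve and the z axis of red_pad, either way round below 0.1 rad and angle between each of rusty_sleeve, clean_sleeve's own z axis and vertical below 0.6 rad and linear speed of each of rusty_sleeve, clean_sleeve below 0.02 m/s and contact force between each of rusty_sleeve, clean_sleeve and the fingers below 0.1 N and x of clean_sleeve in the frame of green_pad between -0.016 and 0.016 m and y of clean_sleeve in the frame of green_pad between -0.015 and 0.015 m and z of clean_sleeve in the frame of green_pad between -0.006 and 0.006 m and angle between the z axis of clean_sleeve and the z axis of green_pad, either way round below 0.1 rad), for 0.2 s.
2. the empty tote hangs released by its bar in both notches of the hook (x of tote_bar in the frame of hook between -0.014 and 0.014 m and y of tote_bar in the frame of hook between -0.024 and 0.024 m and z of tote_bar in the frame of hook between 0.201 and 0.218 m and angle between tote's own z axis and vertical below 0.25 rad and angle between the y axis of tote and the y axis of hook, either way round below 0.25 rad and contact force between tote and hook above 1 N and linear speed of tote below 0.05 m/s and contact force between tote and the fingers below 0.1 N), for 0.2 s.
At the end, for the whole second after the job is handed in: Rusty sleeve on the red pad, clean one on the green: foot centred within 15 mm, flat on the face (6 mm, 0.1 rad). Tote hangs with its bar middle within 14 mm (x), 24 mm (y), 8 mm (z) of the hook seat, parallel to the hook's y and level within 0.25 rad. All released and at rest (all of step 1 and all of step 2); the robot touches nothing.
It fails at once if a sleeve or the tote is dropped (moves faster than 0.6 m/s while the fingers do not touch it: a fall of about 20 mm) ((linear speed of rusty_sleeve above 0.6 m/s and contact force between rusty_sleeve and the fingers below 0.05 N) or (linear speed of clean_sleeve above 0.6 m/s and contact force between clean_sleeve and the fingers below 0.05 N) or (linear speed of tote above 0.6 m/s and contact force between tote and the fingers below 0.05 N)).
It fails at once if the jar, the brush or the spanner is moved by more than 20 mm (distance of any of grit_jar, wire_brush, spanner from where it was at the start of the episode above 0.02 m).
It also fails if it takes over 72 s, if anything falls off the work surface, if the arm or the gripper's body presses on something with over 40 N, if the wrist force passes 120 N, or if a joint passes its speed limit or range.

## Robot

A 7-joint arm with a two-finger parallel gripper is mounted at the origin on the work surface. World frame = base frame: x ahead of the robot, y to its left, z up, the work surface at z = 0. Lengths are in m, angles in rad, forces in N, time in s.
With the tool pointing down it reaches from about 0.4 to 0.875 m from the base axis. Payload 6.5 kg.
Tool frame: the origin (TCP) lies midway between the tips of the shut fingers; the grasp point (between the pads) lies 19 mm behind it; z points along the fingers, y is the line along which they close (so a half turn about z gives the same grasp; the last joint's range is limited). The gripper opens to 88 mm and grips with 3 to 60 N. Pads are 18 mm wide; open, the fingers measure 123 mm over their backs; the gripper's body (75 mm by 187 mm) begins 45 mm behind the grasp point.
Start: joints at [1.037, 0.536, -0.004, 1.538, 0.003, 1.067, -0.071], TCP at [0.293, -0.58, 0.239] pointing down, gripper open.
Joint ranges: [-2.7, 2.7], [-0.37, 2.16], [-1.27, 1.26], [0.24, 2.4], [-1.31, 4.45], [0.19, 1.91], [-2.76, 2.76]. Speed limits (rad/s): [2.39, 2.39, 3.14, 3.14, 3.14, 3.14, 3.14].

## Interface

Orientations are given as [roll, pitch, yaw] about the fixed x, y, z axes, in that order (R = Rz(yaw) Ry(pitch) Rx(roll)).
In Python, from cell import observe, cams, arm gives the robot as it stands. The module is installed in compiled form; this text tells all that it offers.
- The arm moves only by the tool jog_arm, never from a script. Its argument "targets" is a list of rows, each an object with "slide": the shift along the tool's x, y, z in mm, a list of three; "turn": the turn, a rotation vector about the tool's x, y, z in degrees, a list of three. In form: [{"slide": [tx, ty, tz], "turn": [ax, ay, az]}, ...]. A call has exactly 8 rows; each row is the pose to reach, as a shift and turn from the pose commanded when the call began, along the tool's axes at that moment; what a row does not reach only later rows make up. A row lasts 1/8 s, in which the tool goes at most 62.5 mm and 10.7 degrees, less where a joint would pass 70% of its speed; a pose out of reach is approached as far as the arm can. A call with a gripper value outside its range is refused whole. "fingers" is the opening, from 0 (shut) to 1 (fully open), set as the call begins (left out, the last holds). The fingers move at their own pace and stop on an object; "squeeze" is the grip in N (left out, the last holds). Time passes only in rows, so rows that repeat a pose let the fingers close, or fill a call up. It gives the time, the measured TCP pose, the force, the opening and the grip force at its end, in the units of the state.
- observe(): the state, without advancing time (a new reading comes with each control period).
- cams.read_camera(name): name is "scene" or "top" or "wrist"; returns (picture, depth): 400x640x3 uint8, blue, green, red; 400x640 float32, m along the optical axis (not along the pixel's ray), 0 where there is no reading.
- cams.camera_params(name): a dict with "intrinsics" (3x3 intrinsics, pixels), "rvec" (rotation vector, rad) and "tvec" (3), from world to camera coordinates, as OpenCV has them; the wrist camera has in their place "T_tool_cam" (4x4, takes a point from camera to tool coordinates, whose origin is the TCP and whose axes are the flange's). Camera axes: x right, y down, z forward; pixel columns grow to the right and rows downward; lengths in m; the calibration is good to about 2 mm. A picture is of the moment at which its call begins: read the wrist's pose just before it. camera_params takes no time and is no camera call.
- arm.close_job(): hands the job in; it is judged then, once.
The state is a dict: "t": time; "joint_positions": joint angles; "qvel": joint speeds; "joint_torque": joint torques, N m; "position": TCP position; "tool_rot": TCP orientation; "ft_force": force on the tool from outside, world axes, zero at the start; "ft_torque": the same for the moment, N m; "width": opening from 0.0 (shut) to 1.0 (fully open); "finger_force": force on a finger pad.
Only numpy, scipy, OpenCV 4.12 (cv2) and the standard library are available. Lean on these libraries where they do the work, as an engineer would, in place of code of your own. Each camera call takes 0.05 s, during which the arm holds its last target. There are 200 camera calls.

## Working session

There is one attempt and no reset: what is moved stays moved. The work goes in short steps, Python scripts to look and compute and a tool call to move; the robot and the scene stay as the last step left them, time stands still between calls to the robot, and variables do not carry over. Pictures are saved under pics/ and viewed, at most 10 in all, crops included, and the job is handed in when it is done.

Besides the shell and the picture viewer there is one more tool, called after "Emit:" as name(argument=value, ...) on one line, values as JSON. jog_arm: Moves the arm, as the interface text tells. Its arguments: {"type":"object","properties":{"targets":{"type":"array","items":{"type":"object","properties":{"slide":{"type":"array","items":{"type":"number"}},"turn":{"type":"array","items":{"type":"number"}}}}},"fingers":{"type":"number"},"squeeze":{"type":"number"}},"required":["targets"]}

```bash
mkdir -p pics; cat > h.py <<'E'
import numpy as np, cv2
from cell import observe, cams, arm
from scipy.spatial.transform import Rotation as R
def grab(n):
    s=observe(); im,d=cams.read_camera(n); p=cams.camera_params(n); K=np.array(p["intrinsics"])
    if n=="wrist":
        T=np.array(p["T_tool_cam"]); W=np.eye(4); W[:3,:3]=R.from_euler("xyz",s["tool_rot"]).as_matrix(); W[:3,3]=s["position"]; T=W@T
    else:
        T=np.eye(4); Rm=cv2.Rodrigues(np.array(p["rvec"],float))[0]; T[:3,:3]=Rm.T; T[:3,3]=-Rm.T@np.array(p["tvec"],float).ravel()
    v,u=np.mgrid[:400,:640]
    P=np.stack([(u-K[0,2])/K[0,0]*d,(v-K[1,2])/K[1,1]*d,d],-1)@T[:3,:3].T+T[:3,3]
    P[d==0]=np.nan
    return im,d,P,T,K
E
python3 - <<'E'
from h import *
for n in("top","scene"):
    im,d,P,T,K=grab(n); cv2.imwrite(f"pics/{n}0.png",im); np.savez(f"{n}0.npz",im=im,d=d,P=P,T=T,K=K); print(n,T.round(3).tolist(),K[0,0])
s=observe(); print({k:np.round(v,3) for k,v in s.items()}); print(cams.camera_params("wrist"))
E
```

```text
top [[-0.013, -0.987, 0.159, 0.424], [-1.0, 0.014, 0.004, -0.029], [-0.006, -0.159, -0.987, 1.266], [0.0, 0.0, 0.0, 1.0]] 408.27584545990527
scene [[0.115, 0.821, -0.559, 1.147], [0.993, -0.101, 0.056, -0.067], [-0.01, -0.562, -0.827, 0.936], [0.0, 0.0, 0.0, 1.0]] 400.32411034750845
{'t': np.float64(0.1), 'joint_positions': array([ 1.037,  0.537, -0.004,  1.539,  0.003,  1.067, -0.071]), 'qvel': array([-0.001, -0.002,  0.   , -0.004,  0.001, -0.001,  0.001]), 'joint_torque': array([ 3.0000e-03, -5.7208e+01,  9.9400e-01, -2.5223e+01, -5.6000e-02,
        1.3000e-02,  0.0000e+00]), 'position': array([ 0.293, -0.58 ,  0.238]), 'tool_rot': array([-3.14 ,  0.   ,  0.468]), 'ft_force': array([-0.534,  0.124,  0.108]), 'ft_torque': array([0.023, 0.004, 0.019]), 'finger_force': np.float64(0.0), 'width': np.float64(1.004)}
{'intrinsics': array([[315.09760092,   0.        , 326.35271345],
       [  0.        , 315.09760092, 198.5572323 ],
       [  0.        ,   0.        ,   1.        ]]), 'T_tool_cam': array([[-3.00201590e-04, -9.53283404e-01, -3.02077243e-01,
         7.89681184e-02],
       [ 9.99999681e-01, -5.09648009e-04,  6.14536512e-04,
         1.39172447e-04],
       [-7.39780523e-04, -3.02076962e-01,  9.53283254e-01,
        -1.46357926e-01],
       [ 0.00000000e+00,  0.00000000e+00,  0.00000000e+00,
         1.00000000e+00]])}
```

View pics/top0.png

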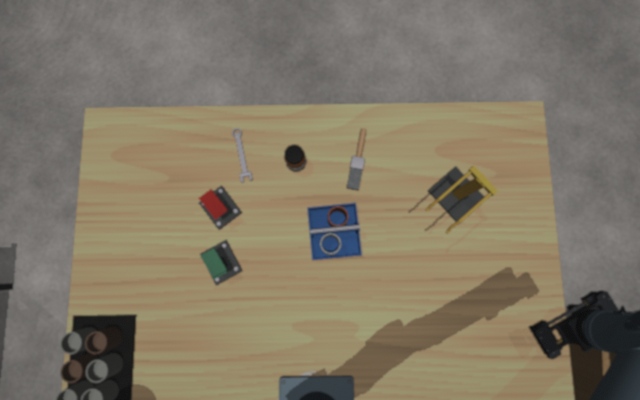

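View pics/scene0.png

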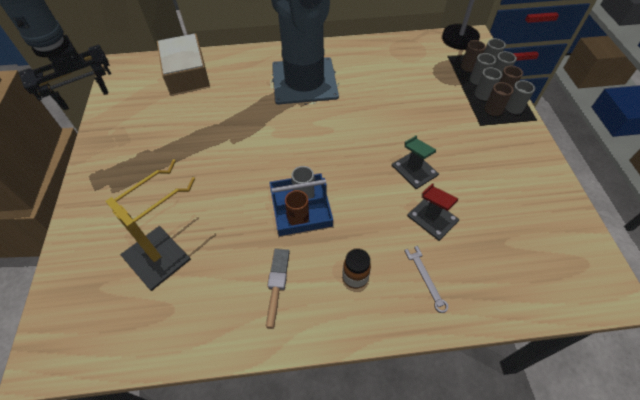

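The top view shows the tote at (334,231) with the rusty sleeve at (338,216) and the clean one at (330,243). The red pad is at (217,204), the green pad at (217,262), and the hook runs from its tips (412,210)/(430,230) to the post (480,182). The scene view agrees with this.

```bash
cat > m.py <<'E'
from h import *
def seg(im,P,name,z=(0.02,0.4)):
    hsv=cv2.cvtColor(im,cv2.COLOR_BGR2HSV).astype(int); H,S,V=hsv[...,0],hsv[...,1],hsv[...,2]
    m={"red":((H<8)|(H>172))&(S>150)&(V>80),"green":(H>60)&(H<95)&(S>70),"yellow":(H>20)&(H<32)&(S>170)&(V>80),"blue":(H>100)&(H<125)&(S>130)}[name]
    m&=(P[...,2]>z[0])&(P[...,2]<z[1]); return m
def plane(Q):
    for _ in range(4):
        c=Q.mean(0); n=np.linalg.svd(Q-c)[2][2]; n*=np.sign(n[2]); r=abs((Q-c)@n); k=r<max(.003,2*np.median(r)); Q=Q[k]
    return c,n,Q
def pad(Q):
    c,n,Qi=plane(Q); x=-np.array([n[0],n[1],0]); x-=x@n*n; x/=np.linalg.norm(x); y=np.cross(n,x)
    a=(Qi-c)@x; b=(Qi-c)@y; o=c+x*(np.percentile(a,1)+np.percentile(a,99))/2+y*(np.percentile(b,1)+np.percentile(b,99))/2
    rect=cv2.minAreaRect(np.c_[a,b].astype(np.float32)*1000)
    return o.round(4),"lean",np.arccos(n[2]).round(3),"yaw",np.arctan2(x[1],x[0]).round(3),"ext",np.ptp(a).round(3),np.ptp(b).round(3),len(Qi),np.round(rect[1],1),round(rect[2],1)
E
python3 - <<'E'
from m import *
for n in("top","scene"):
    z=np.load(n+"0.npz"); im,P=z["im"],z["P"]
    for c in("red","green"):
        Q=P[seg(im,P,c,(.07,.13))&(abs(P[...,0]-.5)<.25)&(P[...,1]>.1)&(P[...,1]<.5)]; print(n,c,*pad(Q))
    Q=P[seg(im,P,"blue",(.0,.06))&(abs(P[...,1])<.2)&(P[...,0]>.3)]
    print("tote",cv2.minAreaRect(Q[:,:2].astype(np.float32)*1000),Q[:,2].max())
    xy=cv2.minAreaRect(Q[:,:2].astype(np.float32))[0]
    near=(np.hypot(P[...,0]-xy[0],P[...,1]-xy[1])<.1)
    Q=P[near&(P[...,2]>.083)&(P[...,2]<.12)]; print("high",len(Q),Q.mean(0))
    np.savetxt(n+"_rim.txt",np.c_[Q,im[near&(P[...,2]>.083)&(P[...,2]<.12)]],fmt="%.4f")
    Q=P[seg(im,P,"yellow",(.17,.26))&(P[...,1]<-.1)]; print("hook",len(Q),Q.min(0),Q.max(0))
    low=Q[Q[:,2]<.225]; c=low.mean(0); print(cv2.minAreaRect(Q[:,:2].astype(np.float32)*1000), cv2.fitLine(Q[:,:2].astype(np.float32),2,0,.01,.01).ravel())
E
```

```text
top red [0.6087 0.2919 0.101 ] lean 0.252 yaw 0.672 ext 0.069 0.043 287 [42.2 68.8] 88.2
top green [0.4403 0.2838 0.1011] lean 0.249 yaw 0.533 ext 0.072 0.043 297 [40.8 71.2] 86.0
tote ((530.58740234375, -59.56196594238281), (152.82046508789062, 140.37237548828125), 4.684080600738525) 0.05883096254155595
high 423 [ 0.53054737 -0.05899226  0.09999298]Traceback (most recent call last):
  File "<stdin>", line 12, in <module>
    return umr_minimum(a, axis, None, out, keepdims, initial, where)
ValueError: zero-size array to reduction operation minimum which has no identity
```

```bash
python3 - <<'E'
from m import *
z=np.load("top0.npz"); im,P=z["im"],z["P"]
hsv=cv2.cvtColor(im,cv2.COLOR_BGR2HSV); print("prong px",hsv[178:186,478:484:2].tolist()[3:6])
for n in("top","scene"):
    z=np.load(n+"0.npz"); im,P=z["im"],z["P"]
    for c in ("red","green")if n=="scene" else ():
        Q=P[seg(im,P,c,(.07,.13))&(abs(P[...,0]-.5)<.25)&(P[...,1]>.1)&(P[...,1]<.5)]; print(n,c,*pad(Q))
    m=(P[...,2]>.17)&(P[...,2]<.24)&(P[...,1]<-.1)&(P[...,1]>-.55)&(P[...,0]>.42)&(P[...,0]<.8); Q=P[m]
    print("hook",len(Q),Q.min(0),Q.max(0))
    c=cv2.minAreaRect(Q[:,:2].astype(np.float32)*1000); print(c); print(cv2.boxPoints(c).tolist())
    near=(np.hypot(P[...,0]-.53,P[...,1]+.06)<.1)&(P[...,2]>.08)&(P[...,2]<.12)
    Q=P[near]; C=im[near].astype(int)
    g=(C.min(1)>140); print(np.c_[Q,C][::25].round(3).tolist())
E
```

```text
prong px [[[23, 154, 111], [24, 153, 132], [24, 151, 150]], [[23, 150, 90], [24, 153, 118], [24, 152, 139]], [[21, 150, 73], [23, 153, 100], [24, 152, 124]]]
hook 752 [ 0.50700887 -0.4767438   0.17049231] [ 0.68093253 -0.29152485  0.2308803 ]
((593.1837768554688, -384.26678466796875), (89.19660949707031, 176.13526916503906), 39.25178527832031)
[[502.92510986328125, -344.2882385253906], [614.3710327148438, -480.6826477050781], [683.4424438476562, -424.2453308105469], [571.9965209960938, -287.8509216308594]]
[[0.597, -0.06, 0.096, 82.0, 66.0, 72.0], [0.591, -0.089, 0.093, 79.0, 68.0, 82.0], [0.571, -0.042, 0.092, 63.0, 59.0, 83.0], [0.551, -0.05, 0.093, 80.0, 68.0, 82.0], [0.541, -0.059, 0.097, 56.0, 61.0, 86.0], [0.538, -0.078, 0.103, 90.0, 92.0, 102.0], [0.534, -0.053, 0.11, 98.0, 94.0, 96.0], [0.534, -0.126, 0.108, 131.0, 130.0, 132.0], [0.532, -0.073, 0.105, 141.0, 139.0, 139.0], [0.53, -0.001, 0.104, 115.0, 107.0, 106.0], [0.529, -0.072, 0.107, 133.0, 129.0, 129.0], [0.527, -0.021, 0.107, 141.0, 139.0, 138.0], [0.524, -0.001, 0.105, 138.0, 135.0, 136.0], [0.521, -0.013, 0.103, 112
[... 1217 characters left out ...]
03, 0.096, 83.0, 69.0, 63.0], [0.532, -0.037, 0.1, 108.0, 102.0, 104.0], [0.535, -0.074, 0.105, 144.0, 136.0, 137.0], [0.534, -0.11, 0.107, 123.0, 116.0, 116.0], [0.538, 0.009, 0.091, 53.0, 40.0, 34.0], [0.538, -0.072, 0.101, 82.0, 78.0, 80.0], [0.54, -0.082, 0.1, 86.0, 71.0, 67.0], [0.54, -0.126, 0.1, 105.0, 95.0, 92.0], [0.543, -0.075, 0.091, 27.0, 39.0, 65.0], [0.544, -0.06, 0.084, 21.0, 32.0, 49.0], [0.556, -0.045, 0.095, 40.0, 58.0, 92.0], [0.561, -0.046, 0.092, 21.0, 35.0, 60.0], [0.576, -0.042, 0.096, 41.0, 54.0, 88.0], [0.589, -0.053, 0.095, 24.0, 39.0, 65.0], [0.591, -0.051, 0.087, 18.0, 32.0, 54.0], [0.597, -0.079, 0.092, 30.0, 45.0, 74.0], [0.595, -0.087, 0.081, 15.0, 21.0, 36.0]]
```

```bash
cat >> h.py <<'E'
def M(pos,yaw,lean=0,leandir=0):
    "tool pose matrix; tool z down, x heading yaw; then tilted so -z leans by lean toward heading leandir"
    r=R.from_euler("xyz",[np.pi,0,yaw])
    if lean: r=R.from_rotvec(lean*np.array([-np.sin(leandir),np.cos(leandir),0]))*r
    return np.array(pos,float),r
def rel(a,b):
    d=a[1].inv().apply(b[0]-a[0])*1000; t=(a[1].inv()*b[1]).as_rotvec(degrees=True)
    return "slide",d.round(1).tolist(),"turn",t.round(1).tolist()
def now():
    s=observe(); return np.array(s["position"]),R.from_euler("xyz",s["tool_rot"])
E
python3 - <<'E'
from h import *
print(rel(now(),M([.55,-.10,.36],.08)))
E
```

```text
('slide', [445.8, -312.4, -121.6], 'turn', [-0.1, 0.0, 22.2])
```

Emit:
jog_arm(targets=[{"slide": [18, -12, -20], "turn": [0, 0, 2]}, {"slide": [60, -42, -50], "turn": [0, 0, 5]}, {"slide": [108, -75, -80], "turn": [0, 0, 8]}, {"slide": [156, -108, -105], "turn": [0, 0, 11]}, {"slide": [205, -142, -120], "turn": [0, 0, 14]}, {"slide": [254, -176, -122], "turn": [0, 0, 17]}, {"slide": [300, -208, -122], "turn": [0, 0, 20]}, {"slide": [320, -224, -122], "turn": [0, 0, 22]}], fingers=1, squeeze=30)

```text
t: 1.1
position: [0.4791, -0.2321, 0.3605]
tool_rot: [-3.14, -0.0, 0.087]
ft_force: [0.1, -0.8, -0.0]
width: 0.998
finger_force: 0.0
```

```bash
python3 - <<'E'
from h import *
s=observe(); print(s["position"],s["tool_rot"],abs(s["qvel"]).max())
im,d,P,T,K=grab("wrist"); np.savez("w1.npz",im=im,d=d,P=P,T=T,K=K); cv2.imwrite("pics/w1.png",im)
E
```

```text
[ 0.47905414 -0.23211179  0.36050799] [-3.14038620e+00 -1.10021246e-04  8.74057424e-02] 0.6548112249599556
```

View pics/w1.png

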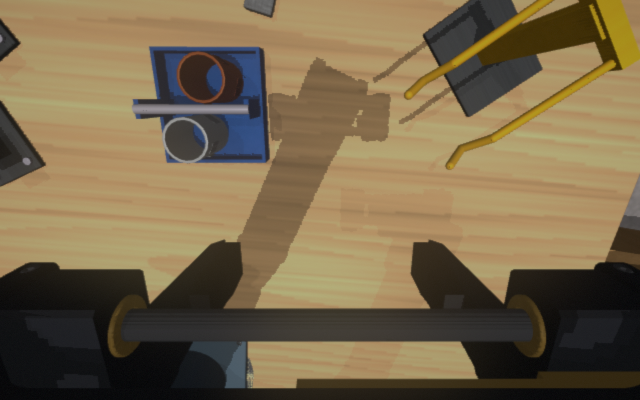

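The wrist view shows the tote at about (200,105), with the rusty rim at (210,77), the clean rim at (187,140) and the bar between them. The hook tips are at (408,95) and (450,165).

```bash
cat > fit.py <<'E'
from m import *
from scipy.optimize import least_squares
def rim(P,c0,r=.028):
    m=(np.hypot(P[...,0]-c0[0],P[...,1]-c0[1])<.045)&(abs(P[...,2]-.095)<.005); Q=P[m]
    f=least_squares(lambda p:np.hypot(Q[:,0]-p[0],Q[:,1]-p[1])-r,c0,loss="soft_l1",f_scale=.002)
    return f.x.round(4),len(Q),np.median(Q[:,2]).round(4),np.abs(f.fun).mean().round(4)
def hook(P):
    m=(P[...,2]>.15)&(P[...,2]<.3)&(P[...,1]<-.2)&(P[...,1]>-.55)&(P[...,0]>.47)&(P[...,0]<.75); Q=P[m]
    a0=np.array([.55,-.335,-.877])
    def loc(p): 
        c,s=np.cos(p[2]),np.sin(p[2]); d=Q[:,:2]-p[:2]; return d[:,0]*c+d[:,1]*s,-d[:,0]*s+d[:,1]*c
    x,y=loc(a0); k=(x<.115)&(x>-.06)&(abs(abs(y)-.038)<.018); Q=Q[k]
    # prong centreline height over x, straight-line side fit + tip from extent
    def zc(x): return np.where(x<-.022,.217,np.where(x>.022,.217,.195+abs(x)))
    def res(p):
        x,y=loc(p); xe=x-np.clip(x,-.022,.2); dy=abs(y)-.038; dz=(Q[:,2]-zc(x)); dz=np.where(abs(x)<.022,dz*.7071,dz)
        return np.sqrt(dy**2+dz**2+xe**2)-.004
    f=least_squares(res,a0,loss="soft_l1",f_scale=.001); x,y=loc(f.x)
    return f.x.round(4),len(Q),np.abs(f.fun).mean().round(4),"xmin",x.min().round(4),"ymean",y[y>0].mean().round(4),y[y<0].mean().round(4)
def bar(P,xy,yaw):
    d=P[...,:2]-xy; x=d@[np.cos(yaw),np.sin(yaw)]; y=d@[-np.sin(yaw),np.cos(yaw)]
    m=(abs(x)<.02)&(abs(y)<.055)&(P[...,2]>.098)&(P[...,2]<.112); Q=P[m]; l=cv2.fitLine(Q[:,:2].astype(np.float32),cv2.DIST_HUBER,0,.001,.001).ravel()
    return l.round(4),np.arctan2(l[1],l[0]).round(4)%np.pi-np.pi/2,len(Q)
E
python3 - <<'E'
from fit import *
for n in("w1","top0","scene0"):
    z=np.load(n+".npz"); im,P=z["im"],z["P"]
    print(n,"rusty",*rim(P,[.565,-.067]),"clean",*rim(P,[.488,-.047])); print(" hook",*hook(P)); print(" bar",*bar(P,np.array([.53,-.06]),.08))
    Q=P[seg(im,P,"blue",(.02,.048))&(abs(P[...,1]+.06)<.15)&(P[...,0]>.4)&(P[...,0]<.65)]
    r=cv2.minAreaRect(Q[:,:2].astype(np.float32)*1000);print(" tote",np.round(r[0],1),np.round(r[1],1),round(r[2],2),np.percentile(Q[:,2],95))
E
```

```text
w1 rusty [ 0.5691 -0.0705] 612 0.0948 0.0011 clean [ 0.4911 -0.0477] 536 0.0948 0.0011
 hook [ 0.5525 -0.3371 -0.8772] 3154 0.0005 xmin -0.026 ymean 0.0383 -0.0369
 bar [ 0.0825 -0.9966  0.5328 -0.0641] 0.08259642 895
 tote [531.4 -59.8] [156.4 149.4] 4.93 0.03683309123685009
top0 rusty [ 0.5682 -0.0689] 89 0.0956 0.0017 clean [ 0.4901 -0.0459] 93 0.095 0.0011
 hook [ 0.5522 -0.3366 -0.8778] 325 0.0012 xmin -0.0255 ymean 0.0381 -0.0375
 bar [ 0.0935 -0.9956  0.531  -0.0601] 0.09359634 162
 tote [530.4 -61.1] [152.6 137. ] 4.49 0.0386322920325605
scene0 rusty [ 0.5692 -0.07  ] 141 0.0948 0.0023 clean [ 0.4911 -0.0472] 106 0.0945 0.0012
 hook [ 0.5519 -0.3378 -0.8785] 498 0.001 xmin -0.0256 ymean 0.0399 -0.0359
 bar [ 0.0905 -0.9959  0.5334 -0.0585] 0.09059632 191
 tote [532.7 -58.6] [161.1 144. ] 4.49 0.037118141288663455
```

```bash
python3 - <<'E'
from h import *
n=now(); print(n[0],n[1].as_euler("xyz"),abs(observe()["qvel"]).max())
for z in(.17,.053): print(rel(n,M([.569,-.0703,z],.085)))
E
```

```text
[ 0.48011294 -0.22966929  0.36048587] [-3.13900999e+00 -7.42901964e-04  8.89358545e-02] 0.14163781688072993
('slide', [102.5, -150.4, 191.0], 'turn', [-0.1, -0.0, 0.2])
('slide', [102.5, -150.0, 308.0], 'turn', [-0.1, -0.0, 0.2])
```

Emit:
jog_arm(targets=[{"slide": [10, -15, 15], "turn": [0, 0, 0]}, {"slide": [32, -46, 55], "turn": [0, 0, 0]}, {"slide": [54, -78, 95], "turn": [0, 0, 0]}, {"slide": [76, -110, 135], "turn": [0, 0, 0]}, {"slide": [93, -136, 168], "turn": [0, 0, 0]}, {"slide": [102, -150, 190], "turn": [0, 0, 0]}, {"slide": [102, -150, 190], "turn": [0, 0, 0]}, {"slide": [102, -150, 190], "turn": [0, 0, 0]}])

```text
t: 2.15
position: [0.5668, -0.0796, 0.1714]
tool_rot: [3.141, -0.0, 0.083]
ft_force: [0.7, -1.4, 0.6]
width: 1.0
finger_force: 0.0
```

```bash
python3 - <<'E'
from fit import *
n=now(); print(n[0],n[1].as_euler("xyz"),abs(observe()["qvel"]).max())
print(rel(n,M([.569,-.0703,.053],.085)))
im,d,P,T,K=grab("wrist"); print(rim(P,[.569,-.07]),rim(P,[.491,-.047]),bar(P,np.array([.532,-.06]),.085))
E
```

```text
[ 0.56677732 -0.07958781  0.17142948] [ 3.14056632e+00 -3.90447386e-04  8.25092444e-02] 0.01486422218741014
('slide', [2.9, -9.2, 118.4], 'turn', [0.1, -0.0, -0.1])
(array([ 0.5696, -0.0694]), 1460, np.float64(0.0949), np.float64(0.0013)) (array([ 0.4914, -0.0468]), 818, np.float64(0.0948), np.float64(0.0013)) (array([ 0.0896, -0.996 ,  0.5353, -0.0774], dtype=float32), np.float32(0.08969641), 2036)
```

Emit:
jog_arm(targets=[{"slide": [3, -10, 5], "turn": [0, 0, 0]}, {"slide": [3, -10, 25], "turn": [0, 0, 0]}, {"slide": [3, -10, 52], "turn": [0, 0, 0]}, {"slide": [3, -10, 80], "turn": [0, 0, 0]}, {"slide": [3, -10, 102], "turn": [0, 0, 0]}, {"slide": [3, -10, 114], "turn": [0, 0, 0]}, {"slide": [3, -10, 118], "turn": [0, 0, 0]}, {"slide": [3, -10, 118], "turn": [0, 0, 0]}])

```text
t: 3.2
position: [0.5693, -0.0676, 0.0532]
tool_rot: [3.142, -0.001, 0.084]
ft_force: [0.1, -0.2, -0.5]
width: 1.002
finger_force: 0.0
```

Emit:
jog_arm(targets=[{"slide": [0, 0, 0], "turn": [0, 0, 0]}, {"slide": [0, 0, 0], "turn": [0, 0, 0]}, {"slide": [0, 0, 0], "turn": [0, 0, 0]}, {"slide": [0, 0, 0], "turn": [0, 0, 0]}, {"slide": [0, 0, 0], "turn": [0, 0, 0]}, {"slide": [0, 0, 0], "turn": [0, 0, 0]}, {"slide": [0, 0, 0], "turn": [0, 0, 0]}, {"slide": [0, 0, 0], "turn": [0, 0, 0]}], fingers=0, squeeze=40)

```text
t: 4.2
position: [0.5692, -0.0683, 0.0531]
tool_rot: [3.141, -0.0, 0.083]
ft_force: [-0.8, -2.5, 6.3]
width: 0.659
finger_force: 40.0
```

```bash
python3 - <<'E'
from h import *
n=now(); print(n[0],n[1].as_euler("xyz"))
for p in (M([.569,-.07,.26],.085),M([.60,.17,.28],.4),M([.64,.27,.28],.65)): print(rel(n,p))
E
```

```text
[ 0.56920236 -0.06830296  0.0530553 ] [ 3.14086768e+00 -4.94380096e-04  8.34764888e-02]
('slide', [-0.2, 1.8, -206.9], 'turn', [0.0, -0.0, -0.1])
('slide', [50.7, -234.7, -227.1], 'turn', [0.0, -0.0, -18.1])
('slide', [98.9, -331.1, -227.1], 'turn', [0.0, -0.0, -32.5])
```

```bash
python3 - <<'E'
from h import *
n=now()
for p in (M([.56,.14,.25],.5),): print(rel(n,p))
E
```

```text
('slide', [8.3, -208.2, -197.1], 'turn', [0.0, -0.0, -23.9])
```

Emit:
jog_arm(targets=[{"slide": [0, 0, -10], "turn": [0, 0, 0]}, {"slide": [0, 0, -40], "turn": [0, 0, 0]}, {"slide": [0, 0, -85], "turn": [0, 0, 0]}, {"slide": [0, -8, -130], "turn": [0, 0, -2]}, {"slide": [2, -45, -165], "turn": [0, 0, -6]}, {"slide": [4, -95, -187], "turn": [0, 0, -12]}, {"slide": [6, -145, -195], "turn": [0, 0, -17]}, {"slide": [8, -185, -197], "turn": [0, 0, -22]}])

```text
t: 5.2
position: [0.56, 0.1203, 0.25]
tool_rot: [-3.14, 0.0, 0.473]
ft_force: [0.3, -0.8, -4.8]
width: 0.659
finger_force: 40.0
```

Emit:
jog_arm(targets=[{"slide": [0, -14, 0], "turn": [0, 0, -1]}, {"slide": [0, -20, 0], "turn": [0, 0, -2]}, {"slide": [0, -20, 0], "turn": [0, 0, -2]}, {"slide": [0, -20, 0], "turn": [0, 0, -2]}, {"slide": [0, -20, 0], "turn": [0, 0, -2]}, {"slide": [0, -20, 0], "turn": [0, 0, -2]}, {"slide": [0, -20, 0], "turn": [0, 0, -2]}, {"slide": [0, -20, 0], "turn": [0, 0, -2]}])

```text
t: 6.2
position: [0.5524, 0.1352, 0.2497]
tool_rot: [-3.142, 0.0, 0.503]
ft_force: [0.3, -0.2, -5.1]
width: 0.66
finger_force: 40.0
```

```bash
python3 - <<'E'
from fit import *
n=now(); print(n[0],n[1].as_euler("xyz"),observe()["width"])
im,d,P,T,K=grab("wrist"); np.savez("w2.npz",im=im,d=d,P=P,T=T,K=K); cv2.imwrite("pics/w2.png",im)
for c in("red","green"):
    m=seg(im,P,c,(.07,.13))&(abs(P[...,0]-.5)<.25)&(P[...,1]>.1)&(P[...,1]<.5); print(c,m.sum(),*pad(P[m]))
E
```

```text
[0.55240061 0.13515789 0.24968224] [-3.14156175e+00  3.20574610e-05  5.02711610e-01] 0.6602328957868484
red 4898 [0.6077 0.2909 0.1001] lean 0.258 yaw 0.651 ext 0.069 0.044 4484 [68.7 44.5] 0.0
green 2698 [0.441  0.2855 0.1008] lean 0.262 yaw 0.479 ext 0.074 0.044 2606 [73.4 43.7] 0.7
```

View pics/w2.png

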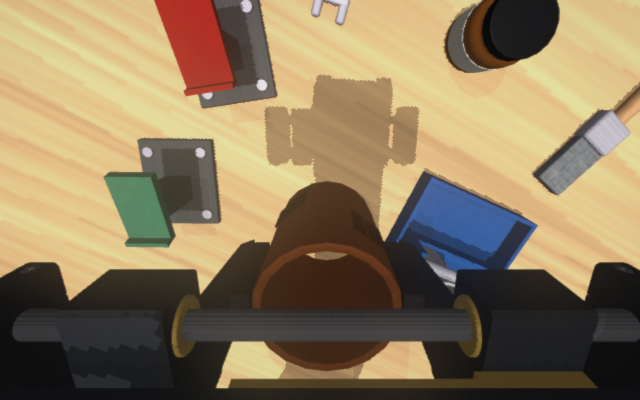

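The red pad is at about (195,45), cut off by the top edge of the frame with its lip at (210,92). The green pad is fully seen at (140,208) with its lip at (148,242), and the rusty sleeve sits firmly in the fingers. I'll use the lip edges to fix the pad origins.

```bash
cat >> fit.py <<'E'
def lip(P,m,yaw,lean=.26):
    xh=np.array([np.cos(yaw),np.sin(yaw),0]); n=-np.sin(lean)*xh+np.cos(lean)*np.array([0,0,1]); x=np.cos(lean)*xh+np.sin(lean)*np.array([0,0,1]); y=np.cross(n,x)
    Q=P[m]; c=plane(Q)[0]; h=(Q-c)@n; a=(Q-c)@x; b=(Q-c)@y
    L=a[h>.006]; F=abs(h)<.003; o=lambda ax,bx:(c+x*ax+y*bx)
    bm=(np.percentile(b[F],1)+np.percentile(b[F],99))/2
    return "lip",np.percentile(L,[5,50,95]).round(4),len(L),"face",np.percentile(a[F],[.5,99.5]).round(4),"y",np.percentile(b[F],[1,99]).round(4),"from-lip",o(np.percentile(L,95)+.034,bm).round(4),"from-top",o(np.percentile(a[F],99.5)-.039,bm).round(4)
E
python3 - <<'E'
from fit import *
for n in("w2","top0","scene0"):
    z=np.load(n+".npz"); im,P=z["im"],z["P"]
    for c,y in(("red",.65),("green",.478)):
        m=seg(im,P,c,(.07,.13))&(abs(P[...,0]-.5)<.25)&(P[...,1]>.1)&(P[...,1]<.5); print(n,c,*lip(P,m,y))
n=now()
xh=lambda y:np.array([np.cos(y),np.sin(y)])
E
```

```text
w2 red lip [-0.0394 -0.0371 -0.035 ] 306 face [-0.035   0.0318] y [-0.0219  0.0214] from-lip [0.6083 0.2914 0.1003] from-top [0.6035 0.2877 0.0987]
w2 green lip [-0.042  -0.0407 -0.0391] 92 face [-0.0384  0.034 ] y [-0.0209  0.021 ] from-lip [0.4385 0.2842 0.1   ] from-top [0.4386 0.2842 0.1001]
top0 red lip [-0.0395 -0.0368 -0.015 ] 25 face [-0.0344  0.0339] y [-0.021   0.0205] from-lip [0.6235 0.3031 0.106 ] from-top [0.6049 0.2889 0.0998]
top0 green lip [-0.0392 -0.0371 -0.0335] 20 face [-0.0357  0.035 ] y [-0.0193  0.0199] from-lip [0.4411 0.2843 0.1013] from-top [0.4372 0.2823 0.1002]
scene0 red lip [-0.0404 -0.0384 -0.0375] 13 face [-0.0377  0.0351] y [-0.0207  0.0208] from-lip [0.6094 0.2901 0.1005] from-top [0.6091 0.2899 0.1004]
scene0 green lip [-0.0375 -0.0367 -0.034 ] 5 face [-0.0392  0.0369] y [-0.0202  0.0211] from-lip [0.4418 0.283  0.1007] from-top [0.44   0.2821 0.1001]
```

```bash
cat >> h.py <<'E'
PADS={"red":(np.array([.608,.291,.1]),.651),"green":(np.array([.439,.284,.1]),.479)}
def padpose(c,g,ux=.0015,off=.048):
    o,y=PADS[c]; xh=np.array([np.cos(y),np.sin(y),0]); z=np.array([0,0,1]); l=.26
    n=-np.sin(l)*xh+np.cos(l)*z; x=np.cos(l)*xh+np.sin(l)*z
    return M(o+n*(off+g)+x*ux,y,l,y+np.pi)
E
python3 - <<'E'
from h import *
n=now(); print(n[0])
a=padpose("red",.05)
print(rel(n,a)); print(rel(a,padpose("red",.002)),rel(a,padpose("red",.0)))
print((-a[1].as_matrix()[:,2]).round(3))
E
```

```text
[0.55239156 0.13519398 0.24969208]
('slide', [100.3, -106.2, 54.6], 'turn', [1.1, 14.9, -8.4])
('slide', [-0.0, -0.0, 48.0], 'turn', [0.0, 0.0, 0.0]) ('slide', [-0.0, -0.0, 50.0], 'turn', [0.0, 0.0, 0.0])
[-0.205 -0.156  0.966]
```

Emit:
jog_arm(targets=[{"slide": [8, -8, 4], "turn": [0.1, 1, -0.6]}, {"slide": [28, -30, 12], "turn": [0.3, 4, -2.3]}, {"slide": [52, -55, 24], "turn": [0.6, 7.5, -4.3]}, {"slide": [76, -80, 38], "turn": [0.8, 11, -6.3]}, {"slide": [94, -100, 50], "turn": [1, 14, -8]}, {"slide": [100.3, -106.2, 54.6], "turn": [1.1, 14.9, -8.4]}, {"slide": [100.3, -106.2, 54.6], "turn": [1.1, 14.9, -8.4]}, {"slide": [100.3, -106.2, 54.6], "turn": [1.1, 14.9, -8.4]}])

```text
t: 7.25
position: [0.5897, 0.2754, 0.1955]
tool_rot: [3.141, -0.26, 0.649]
ft_force: [0.1, -0.0, -5.6]
width: 0.658
finger_force: 40.0
```

Emit:
jog_arm(targets=[{"slide": [0, 0, 3], "turn": [0, 0, 0]}, {"slide": [0, 0, 12], "turn": [0, 0, 0]}, {"slide": [0, 0, 24], "turn": [0, 0, 0]}, {"slide": [0, 0, 34], "turn": [0, 0, 0]}, {"slide": [0, 0, 41], "turn": [0, 0, 0]}, {"slide": [0, 0, 44], "turn": [0, 0, 0]}, {"slide": [0, 0, 45], "turn": [0, 0, 0]}, {"slide": [0, 0, 45], "turn": [0, 0, 0]}])

```text
t: 8.25
position: [0.5985, 0.2836, 0.1519]
tool_rot: [3.141, -0.261, 0.65]
ft_force: [-0.1, 0.7, -6.1]
width: 0.658
finger_force: 40.0
```

```bash
python3 - <<'E'
from h import *
n=now(); s=observe(); print(n[0],s["ft_force"],s["width"])
for g in(.002,0,-.001): print(rel(n,padpose("red",g)))
E
```

```text
[0.59849458 0.28364189 0.15187648] [-0.07093379  0.70655387 -6.06210529] 0.6580348883512954
('slide', [-0.2, -0.1, 3.2], 'turn', [0.0, -0.1, -0.0])
('slide', [-0.2, -0.1, 5.2], 'turn', [0.0, -0.1, -0.0])
('slide', [-0.2, -0.1, 6.2], 'turn', [0.0, -0.1, -0.0])
```

Emit:
jog_arm(targets=[{"slide": [0, 0, 1], "turn": [0, 0, 0]}, {"slide": [0, 0, 2], "turn": [0, 0, 0]}, {"slide": [0, 0, 3], "turn": [0, 0, 0]}, {"slide": [0, 0, 4], "turn": [0, 0, 0]}, {"slide": [0, 0, 4.6], "turn": [0, 0, 0]}, {"slide": [0, 0, 5.2], "turn": [0, 0, 0]}, {"slide": [0, 0, 5.2], "turn": [0, 0, 0]}, {"slide": [0, 0, 5.2], "turn": [0, 0, 0]}])

```text
t: 9.25
position: [0.5993, 0.2844, 0.1469]
tool_rot: [3.141, -0.26, 0.65]
ft_force: [-3.3, -2.8, 0.4]
width: 0.664
finger_force: 40.0
```

Emit:
jog_arm(targets=[{"slide": [0, 0, 0], "turn": [0, 0, 0]}, {"slide": [0, 0, 0], "turn": [0, 0, 0]}, {"slide": [0, 0, 0], "turn": [0, 0, 0]}, {"slide": [0, 0, 0], "turn": [0, 0, 0]}, {"slide": [0, 0, -3], "turn": [0, 0, 0]}, {"slide": [0, 0, -15], "turn": [0, 0, 0]}, {"slide": [0, 0, -35], "turn": [0, 0, 0]}, {"slide": [0, 0, -60], "turn": [0, 0, 0]}], fingers=1)

```text
t: 10.25
position: [0.5868, 0.2749, 0.2062]
tool_rot: [3.141, -0.261, 0.65]
ft_force: [1.3, -0.8, 0.1]
width: 0.998
finger_force: 0.0
```

```bash
cat >> fit.py <<'E'
def check(c,names=("scene","wrist","top")):
    o,y=PADS[c]; xh=np.array([np.cos(y),np.sin(y),0]); l=.26; n=-np.sin(l)*xh+np.cos(l)*np.array([0,0,1]); x=np.cos(l)*xh+np.sin(l)*np.array([0,0,1]); B=np.c_[x,np.cross(n,x),n]
    for k in names:
        P=grab(k)[2]; L=(P-o)@B; m=(np.hypot(L[...,0],L[...,1])<.05)&(abs(L[...,2]-.09)<.008); Q=L[m]
        if len(Q)<30: print(k,"few",len(Q)); continue
        f=least_squares(lambda p:np.hypot(Q[:,0]-p[0],Q[:,1]-p[1])-.028,[0,0],loss="soft_l1",f_scale=.002)
        r=abs(np.hypot(*(Q[:,:2]-f.x).T)-.028)<.003; t=plane(Q[r])[1] if r.sum()>20 else [0,0,1]
        print(k,"rim xy",f.x.round(4),"z",np.median(Q[r,2]).round(4),"tilt",np.round(t,3),r.sum())
E
python3 - <<'E'
from fit import *
check("red",("scene","wrist"))
n=now(); print(n[0]); 
for p in (M([.49,.1,.25],.3),M([.4912,-.047,.16],.085)): print(rel(n,p))
E
```

```text
scene rim xy [ 0.001  -0.0022] z 0.0875 tilt [-0.051 -0.054  0.997] 146
wrist rim xy [ 0.0023 -0.0005] z 0.0896 tilt [-0.008  0.001  1.   ] 2686
[0.58856105 0.27556812 0.20879041]
('slide', [-167.4, 80.2, -88.2], 'turn', [-2.6, -15.1, 19.9])
('slide', [-276.0, 197.8, -24.4], 'turn', [-4.2, -14.9, 32.2])
```

Emit:
jog_arm(targets=[{"slide": [-5, 3, -20], "turn": [0, 0, 0]}, {"slide": [-35, 24, -45], "turn": [-0.4, -2, 3]}, {"slide": [-80, 56, -60], "turn": [-1.2, -5, 9]}, {"slide": [-128, 92, -60], "turn": [-2.2, -8, 16]}, {"slide": [-176, 128, -55], "turn": [-3, -11, 23]}, {"slide": [-222, 160, -45], "turn": [-3.8, -13.5, 28]}, {"slide": [-260, 187, -30], "turn": [-4.2, -14.9, 31.5]}, {"slide": [-276, 197.8, -24.4], "turn": [-4.2, -14.9, 32.2]}])

```text
t: 11.35
position: [0.4882, -0.0499, 0.1563]
tool_rot: [3.14, 0.008, 0.082]
ft_force: [0.3, 0.3, 0.0]
width: 1.001
finger_force: 0.0
```

Emit:
jog_arm(targets=[{"slide": [0, 0, 0], "turn": [0, 0, 0]}, {"slide": [0, 0, 0], "turn": [0, 0, 0]}, {"slide": [0, 0, 0], "turn": [0, 0, 0]}, {"slide": [0, 0, 0], "turn": [0, 0, 0]}, {"slide": [0, 0, 0], "turn": [0, 0, 0]}, {"slide": [0, 0, 0], "turn": [0, 0, 0]}, {"slide": [0, 0, 0], "turn": [0, 0, 0]}, {"slide": [0, 0, 0], "turn": [0, 0, 0]}])

```text
t: 12.35
position: [0.4895, -0.0477, 0.157]
tool_rot: [3.14, 0.006, 0.085]
ft_force: [0.6, 0.0, -0.5]
width: 1.002
finger_force: 0.0
```

```bash
python3 - <<'E'
from fit import *
n=now(); print(n[0],n[1].as_euler("xyz"))
im,d,P,T,K=grab("wrist"); c=rim(P,[.491,-.047]); print(c,bar(P,np.array([.532,-.06]),.085))
print(rel(n,M([*c[0],.053],.085)))
E
```

```text
[ 0.48952718 -0.04765176  0.15703304] [3.1401356  0.00636038 0.08497961]
(array([ 0.4913, -0.0464]), 1638, np.float64(0.0948), np.float64(0.0012)) (array([ 0.0876, -0.9962,  0.5323, -0.0605], dtype=float32), np.float32(0.087696314), 3218)
('slide', [2.5, -1.2, 104.0], 'turn', [0.1, 0.4, -0.0])
```

Emit:
jog_arm(targets=[{"slide": [2.5, -1, 5], "turn": [0, 0.4, 0]}, {"slide": [2.5, -1, 25], "turn": [0, 0.4, 0]}, {"slide": [2.5, -1, 52], "turn": [0, 0.4, 0]}, {"slide": [2.5, -1, 78], "turn": [0, 0.4, 0]}, {"slide": [2.5, -1, 96], "turn": [0, 0.4, 0]}, {"slide": [2.5, -1, 104], "turn": [0, 0.4, 0]}, {"slide": [2.5, -1, 104], "turn": [0, 0.4, 0]}, {"slide": [2.5, -1, 104], "turn": [0, 0.4, 0]}])

```text
t: 13.4
position: [0.4919, -0.0467, 0.0536]
tool_rot: [3.14, -0.002, 0.085]
ft_force: [0.5, 0.4, -0.5]
width: 0.998
finger_force: 0.0
```

Emit:
jog_arm(targets=[{"slide": [0, 0, 0], "turn": [0, 0, 0]}, {"slide": [0, 0, 0], "turn": [0, 0, 0]}, {"slide": [0, 0, 0], "turn": [0, 0, 0]}, {"slide": [0, 0, 0], "turn": [0, 0, 0]}, {"slide": [0, 0, 0], "turn": [0, 0, 0]}, {"slide": [0, 0, 0], "turn": [0, 0, 0]}, {"slide": [0, 0, 0], "turn": [0, 0, 0]}, {"slide": [0, 0, 0], "turn": [0, 0, 0]}], fingers=0, squeeze=40)

```text
t: 14.4
position: [0.4914, -0.0466, 0.0532]
tool_rot: [3.14, -0.001, 0.085]
ft_force: [-1.3, 0.6, 6.2]
width: 0.661
finger_force: 40.2
```

```bash
python3 - <<'E'
from h import *
n=now(); print(n[0],n[1].as_euler("xyz"))
print(rel(n,padpose("green",.06,off=n[0][2]-.005)))
print(n[0][2]-.005)
E
```

```text
[ 0.49140695 -0.04655436  0.05321459] [ 3.14011954e+00 -8.55160649e-04  8.50933323e-02]
('slide', [-48.3, -323.5, -152.3], 'turn', [3.0, 14.7, -22.4])
0.048214592254883525
```

Emit:
jog_arm(targets=[{"slide": [0, 0, -8], "turn": [0, 0, 0]}, {"slide": [0, 0, -35], "turn": [0, 0, 0]}, {"slide": [0, 0, -78], "turn": [0, 0, 0]}, {"slide": [0, 0, -118], "turn": [0, 0, 0]}, {"slide": [-2, -10, -148], "turn": [0, 1, -1]}, {"slide": [-7, -45, -160], "turn": [0, 2, -4]}, {"slide": [-14, -95, -162], "turn": [0.5, 4, -8]}, {"slide": [-22, -150, -162], "turn": [1, 7, -12]}])

```text
t: 15.4
position: [0.4559, 0.102, 0.2149]
tool_rot: [-3.139, -0.125, 0.296]
ft_force: [2.0, 0.5, -5.2]
width: 0.663
finger_force: 40.1
```

```bash
python3 - <<'E'
from h import *
# commanded pose after the last call, from the settled pose before it
a=(np.array([.49140695,-.04655436,.05321459]),R.from_euler("xyz",[3.14011954,-8.55e-4,.08509]))
c=(a[0]+a[1].apply([-.022,-.150,-.162]),a[1]*R.from_rotvec([1,7,-12],degrees=True))
p=padpose("green",.05,off=.0482)
print(rel(c,p),rel(now(),p),observe()["width"])
E
```

```text
('slide', [10.3, -175.5, 21.6], 'turn', [1.8, 7.8, -10.4]) ('slide', [11.0, -174.6, 21.6], 'turn', [1.8, 7.7, -10.3]) 0.6629309599727873
```

Emit:
jog_arm(targets=[{"slide": [2, -40, 3], "turn": [0.3, 1.5, -2]}, {"slide": [4, -78, 8], "turn": [0.8, 3.2, -4.5]}, {"slide": [6, -114, 13], "turn": [1.2, 5, -7]}, {"slide": [8, -145, 18], "turn": [1.5, 6.5, -8.6]}, {"slide": [10, -168, 21], "turn": [1.8, 7.5, -10]}, {"slide": [10.3, -175.5, 21.6], "turn": [1.8, 7.8, -10.4]}, {"slide": [10.3, -175.5, 21.6], "turn": [1.8, 7.8, -10.4]}, {"slide": [10.3, -175.5, 21.6], "turn": [1.8, 7.8, -10.4]}])

```text
t: 16.4
position: [0.4181, 0.2716, 0.195]
tool_rot: [3.14, -0.259, 0.478]
ft_force: [0.1, 0.2, -4.1]
width: 0.657
finger_force: 40.1
```

Emit:
jog_arm(targets=[{"slide": [0, 0, 3], "turn": [0, 0, 0]}, {"slide": [0, 0, 12], "turn": [0, 0, 0]}, {"slide": [0, 0, 24], "turn": [0, 0, 0]}, {"slide": [0, 0, 34], "turn": [0, 0, 0]}, {"slide": [0, 0, 41], "turn": [0, 0, 0]}, {"slide": [0, 0, 44], "turn": [0, 0, 0]}, {"slide": [0, 0, 45], "turn": [0, 0, 0]}, {"slide": [0, 0, 45], "turn": [0, 0, 0]}])

```text
t: 17.4
position: [0.4282, 0.2783, 0.1518]
tool_rot: [3.141, -0.261, 0.479]
ft_force: [-0.7, 0.1, -4.5]
width: 0.66
finger_force: 40.1
```

```bash
python3 - <<'E'
from h import *
n=now(); s=observe(); print(n[0],s["ft_force"],s["width"])
for g in(.002,0): print(rel(n,padpose("green",g,off=.0482)))
E
```

```text
[0.42816779 0.27828552 0.15184573] [-0.70516193  0.13676506 -4.53176211] 0.6599625985690037
('slide', [0.0, -0.1, 3.1], 'turn', [0.0, -0.0, 0.0])
('slide', [0.0, -0.1, 5.1], 'turn', [0.0, -0.0, 0.0])
```

Emit:
jog_arm(targets=[{"slide": [0, 0, 1], "turn": [0, 0, 0]}, {"slide": [0, 0, 2], "turn": [0, 0, 0]}, {"slide": [0, 0, 3], "turn": [0, 0, 0]}, {"slide": [0, 0, 4], "turn": [0, 0, 0]}, {"slide": [0, 0, 4.6], "turn": [0, 0, 0]}, {"slide": [0, 0, 5.2], "turn": [0, 0, 0]}, {"slide": [0, 0, 5.2], "turn": [0, 0, 0]}, {"slide": [0, 0, 5.2], "turn": [0, 0, 0]}])

```text
t: 18.4
position: [0.4291, 0.2788, 0.1471]
tool_rot: [3.14, -0.26, 0.48]
ft_force: [-4.1, -4.1, 4.8]
width: 0.662
finger_force: 40.1
```

Contact is made, so release and back off.

Emit:
jog_arm(targets=[{"slide": [0, 0, 0], "turn": [0, 0, 0]}, {"slide": [0, 0, 0], "turn": [0, 0, 0]}, {"slide": [0, 0, 0], "turn": [0, 0, 0]}, {"slide": [0, 0, 0], "turn": [0, 0, 0]}, {"slide": [0, 0, -3], "turn": [0, 0, 0]}, {"slide": [0, 0, -15], "turn": [0, 0, 0]}, {"slide": [0, 0, -35], "turn": [0, 0, 0]}, {"slide": [0, 0, -60], "turn": [0, 0, 0]}], fingers=1)

```text
t: 19.4
position: [0.4151, 0.2716, 0.2056]
tool_rot: [3.141, -0.26, 0.48]
ft_force: [1.1, -0.9, 0.3]
width: 0.995
finger_force: 0.0
```

```bash
python3 - <<'E'
from fit import *
check("green"); check("red",("scene","top"))
n=now(); print(n[0]); im,d,P,T,K=grab("scene"); print(bar(P,np.array([.532,-.06]),.085)); im,d,P,T,K=grab("top"); print(bar(P,np.array([.532,-.06]),.085))
for z,o in((.2,0),(.081,0)): print(rel(n,M([.532,-.06,z],.087+np.pi/2)),rel(n,M([.532,-.06,z],.087-np.pi/2)))
s=observe(); print(s["joint_positions"].round(2))
E
```

```text
scene rim xy [ 0.001  -0.0024] z 0.0877 tilt [-0.022 -0.044  0.999] 157
wrist rim xy [ 0.0015 -0.0007] z 0.0898 tilt [-0.008 -0.003  1.   ] 2725
top rim xy [ 0.0007 -0.0009] z 0.0906 tilt [0.014 0.031 0.999] 63
scene rim xy [ 0.0011 -0.0026] z 0.0884 tilt [-0.023 -0.016  1.   ] 200
top rim xy [ 0.0011 -0.0007] z 0.0898 tilt [-0.009  0.029  1.   ] 113
[0.41555251 0.27150118 0.20453565]
(array([ 0.0827, -0.9966,  0.5334, -0.0594], dtype=float32), np.float32(0.082796335), 192)
(array([ 0.0836, -0.9965,  0.5293, -0.0426], dtype=float32), np.float32(0.083696365), 160)
('slide', [-49.0, 347.9, -8.0], 'turn', [8.8, -13.1, -67.1]) ('slide', [-49.0, 347.9, -8.0], 'turn', [-14.6, -9.8, 111.7])
('slide', [-79.6, 347.7, 107.0], 'turn', [8.8, -13.1, -67.1]) ('slide', [-79.6, 347.7, 107.0], 'turn', [-14.6, -9.8, 111.7])
[-0.32  0.23 -0.44  2.15  0.32  0.55 -2.08]
```

Emit:
jog_arm(targets=[{"slide": [0, 5, -25], "turn": [0, 0, 0]}, {"slide": [-3, 30, -55], "turn": [0, 0, 0]}, {"slide": [-10, 80, -70], "turn": [0.5, -1, -8]}, {"slide": [-18, 135, -65], "turn": [1.5, -3, -18]}, {"slide": [-26, 190, -55], "turn": [3, -5.5, -28]}, {"slide": [-34, 245, -40], "turn": [4.5, -7.5, -38]}, {"slide": [-42, 298, -25], "turn": [6, -9.5, -48]}, {"slide": [-47, 335, -12], "turn": [7.5, -11.5, -58]}])

```text
t: 20.75
position: [0.5263, -0.0472, 0.2043]
tool_rot: [3.112, -0.052, 1.392]
ft_force: [0.2, 0.9, 1.0]
width: 0.999
finger_force: 0.0
```

```bash
python3 - <<'E'
from h import *
n=now(); print(n[0])
for z in(.19,): print(rel(n,M([.532,-.06,z],.087+np.pi/2)))
E
```

```text
[ 0.52629015 -0.04719949  0.20425837]
('slide', [-12.3, 7.5, 13.9], 'turn', [2.1, -2.7, -15.3])
```

Emit:
jog_arm(targets=[{"slide": [-3, 4, 4], "turn": [0.6, -0.8, -5]}, {"slide": [-6, 9, 10], "turn": [1.2, -1.6, -9.5]}, {"slide": [-6, 9, 10], "turn": [1.2, -1.6, -9.5]}, {"slide": [-6, 9, 10], "turn": [1.2, -1.6, -9.5]}, {"slide": [-6, 9, 10], "turn": [1.2, -1.6, -9.5]}, {"slide": [-6, 9, 10], "turn": [1.2, -1.6, -9.5]}, {"slide": [-6, 9, 10], "turn": [1.2, -1.6, -9.5]}, {"slide": [-6, 9, 10], "turn": [1.2, -1.6, -9.5]}])

```text
t: 21.75
position: [0.5339, -0.0523, 0.1955]
tool_rot: [3.125, -0.021, 1.552]
ft_force: [-0.6, -0.4, -0.0]
width: 1.0
finger_force: 0.0
```

```bash
python3 - <<'E'
from fit import *
n=now(); print(n[0],n[1].as_euler("xyz"),observe()["joint_positions"].round(2))
im,d,P,T,K=grab("wrist"); cv2.imwrite("pics/w3.png",im); b=bar(P,np.array([.532,-.06]),.087); print(b)
Q=P[seg(im,P,"blue",(-.005,.05))&(abs(P[...,1]+.06)<.15)&(P[...,0]>.4)&(P[...,0]<.66)]
r=cv2.minAreaRect(Q[:,:2].astype(np.float32)*1000);print(" tote",np.round(r[0],1),np.round(r[1],1),round(r[2],2))
for z in(.081,): print(rel(n,M([.532,-.06,z],.087+np.pi/2)))
E
```

```text
[ 0.53388832 -0.05231931  0.19548204] [ 3.12527089 -0.02121742  1.5515104 ] [ 0.31  0.42 -0.35  1.88  0.16  0.86 -0.14]
(array([ 0.0852, -0.9964,  0.5312, -0.0567], dtype=float32), np.float32(0.08529639), 1921)
 tote [531.2 -58.8] [157.7 148.7] 4.79
('slide', [-10.1, -3.6, 114.2], 'turn', [1.0, -1.2, -6.1])
```

View pics/w3.png

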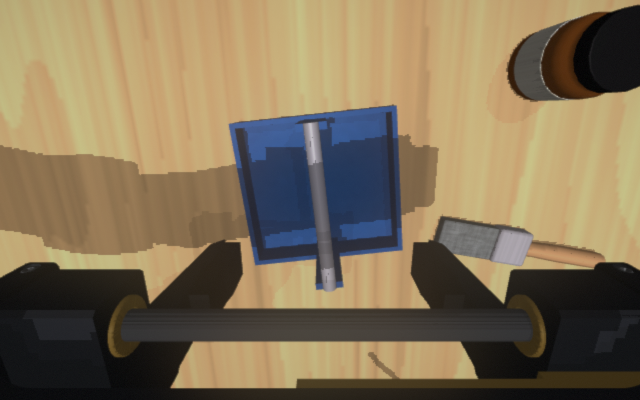

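The tote is empty, with its bar running from (312,125) to (328,285) between the open fingers. Now to go down and grip the bar.

Emit:
jog_arm(targets=[{"slide": [-6, -2, 5], "turn": [0.5, -0.6, -3]}, {"slide": [-9.6, -4, 24], "turn": [1, -1.2, -6.1]}, {"slide": [-9.6, -4, 52], "turn": [1, -1.2, -6.1]}, {"slide": [-9.6, -4, 80], "turn": [1, -1.2, -6.1]}, {"slide": [-9.6, -4, 102], "turn": [1, -1.2, -6.1]}, {"slide": [-9.6, -4, 112], "turn": [1, -1.2, -6.1]}, {"slide": [-9.6, -4, 114], "turn": [1, -1.2, -6.1]}, {"slide": [-9.6, -4, 114], "turn": [1, -1.2, -6.1]}])

```text
t: 22.8
position: [0.5319, -0.0594, 0.0815]
tool_rot: [3.141, 0.001, 1.658]
ft_force: [0.4, -0.5, -0.6]
width: 0.999
finger_force: 0.0
```

Emit:
jog_arm(targets=[{"slide": [0, 0, 0], "turn": [0, 0, 0]}, {"slide": [0, 0, 0], "turn": [0, 0, 0]}, {"slide": [0, 0, 0], "turn": [0, 0, 0]}, {"slide": [0, 0, 0], "turn": [0, 0, 0]}, {"slide": [0, 0, 0], "turn": [0, 0, 0]}, {"slide": [0, 0, 0], "turn": [0, 0, 0]}, {"slide": [0, 0, 0], "turn": [0, 0, 0]}, {"slide": [0, 0, 0], "turn": [0, 0, 0]}], fingers=0, squeeze=45)

```text
t: 23.8
position: [0.5312, -0.0595, 0.0811]
tool_rot: [-3.141, 0.001, 1.658]
ft_force: [-0.3, 0.7, 4.4]
width: 0.119
finger_force: 39.8
```

```bash
cat >> h.py <<'E'
HK=np.array([.5523,-.3371]); HY=-.8775
def hk(x,z,y=0): 
    c,s=np.cos(HY),np.sin(HY); return M([HK[0]+c*x-s*y,HK[1]+s*x+c*y,z-.019],HY+np.pi/2)
E
python3 - <<'E'
from h import *
n=now(); print(n[0],n[1].as_euler("xyz"),observe()["width"])
print(rel(n,hk(-.09,.25)))
E
```

```text
[ 0.53120565 -0.05947348  0.0811018 ] [-3.14050159e+00  5.59672886e-04  1.65783372e+00] 0.1194199426790803
('slide', [-204.5, -54.6, -149.7], 'turn', [-0.0, 0.1, 55.3])
```

Emit:
jog_arm(targets=[{"slide": [0, 0, -4], "turn": [0, 0, 0]}, {"slide": [0, 0, -20], "turn": [0, 0, 0]}, {"slide": [0, 0, -48], "turn": [0, 0, 0]}, {"slide": [-4, -1, -80], "turn": [0, 0, 4]}, {"slide": [-15, -5, -110], "turn": [0, 0, 10]}, {"slide": [-35, -10, -134], "turn": [0, 0, 17]}, {"slide": [-60, -17, -146], "turn": [0, 0, 25]}, {"slide": [-88, -24, -150], "turn": [0, 0, 33]}])

```text
t: 24.8
position: [0.5156, -0.1495, 0.2331]
tool_rot: [3.14, -0.0, 1.078]
ft_force: [-0.4, -0.2, -5.1]
width: 0.114
finger_force: 44.8
```

```bash
python3 - <<'E'
from h import *
a=(np.array([.53120565,-.05947348,.0811018]),R.from_euler("xyz",[-3.1405,.00056,1.65783]))
c=(a[0]+a[1].apply([-.088,-.024,-.150]),a[1]*R.from_rotvec([0,0,33],degrees=True))
print(rel(c,hk(-.09,.25)),observe()["width"])
E
```

```text
('slide', [-114.4, 37.8, 0.3], 'turn', [-0.0, 0.1, 22.3]) 0.1137284143232329
```

Emit:
jog_arm(targets=[{"slide": [-28, 8, 0], "turn": [0, 0, 7]}, {"slide": [-56, 17, 0], "turn": [0, 0, 13]}, {"slide": [-82, 26, 0], "turn": [0, 0, 18]}, {"slide": [-102, 33, 0], "turn": [0, 0, 21]}, {"slide": [-112, 37, 0], "turn": [0, 0, 22]}, {"slide": [-114.4, 37.8, 0], "turn": [0, 0.1, 22.3]}, {"slide": [-114.4, 37.8, 0], "turn": [0, 0.1, 22.3]}, {"slide": [-114.4, 37.8, 0], "turn": [0, 0.1, 22.3]}])

```text
t: 25.8
position: [0.4953, -0.2668, 0.2312]
tool_rot: [-3.141, -0.002, 0.695]
ft_force: [-1.1, 0.3, -4.1]
width: 0.113
finger_force: 44.8
```

```bash
python3 - <<'E'
from fit import *
n=now(); s=observe(); print(n[0],n[1].as_euler("xyz"),s["width"],s["ft_force"])
for k in("scene","top"):
    im,d,P,T,K=grab(k); 
    if k=="scene": cv2.imwrite("pics/s4.png",cv2.resize(im[60:320,40:360],None,fx=2,fy=2))
    else: print(hook(P))
print(rel(n,hk(0,.25)),rel(n,hk(0,.209)))
E
```

```text
[ 0.49533693 -0.26676071  0.2312381 ] [-3.14108676e+00 -1.62474073e-03  6.94544099e-01] 0.11322675431621364 [-1.06617414  0.32633649 -4.127987  ]
(array([ 0.531 , -0.311 , -0.8728]), 392, np.float64(0.0226), 'xmin', np.float64(-0.0291), 'ymean', np.float64(0.0389), np.float64(-0.0381))
('slide', [-1.3, 90.5, 0.2], 'turn', [-0.0, -0.1, 0.1]) ('slide', [-1.3, 90.5, 41.2], 'turn', [-0.0, -0.1, 0.1])
```

View pics/s4.png

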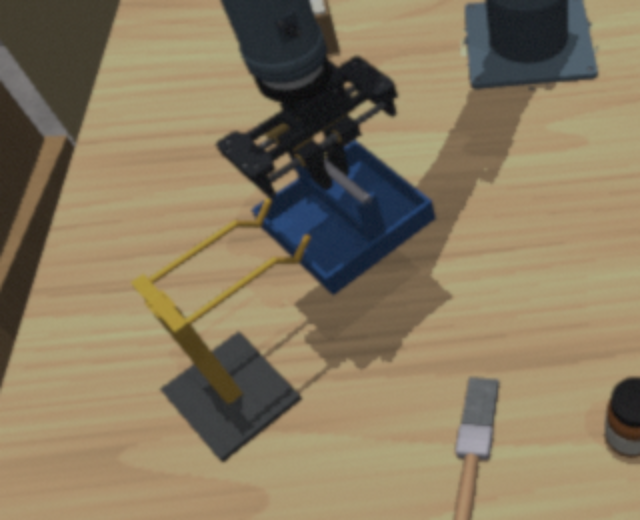

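The crop shows the tote level in the gripper at (345,215), in front of the hook tips at (265,210) and (303,250) and square to the prongs. Move in over the tips, then lower.

Emit:
jog_arm(targets=[{"slide": [-0.5, 5, 0], "turn": [0, 0, 0]}, {"slide": [-1.3, 22, 0], "turn": [0, 0, 0]}, {"slide": [-1.3, 44, 0], "turn": [0, 0, 0]}, {"slide": [-1.3, 66, 0], "turn": [0, 0, 0]}, {"slide": [-1.3, 83, 0], "turn": [0, 0, 0]}, {"slide": [-1.3, 90, 2], "turn": [0, 0, 0]}, {"slide": [-1.3, 90.5, 8], "turn": [0, 0, 0]}, {"slide": [-1.3, 90.5, 16], "turn": [0, 0, 0]}])

```text
t: 26.9
position: [0.5515, -0.3376, 0.2146]
tool_rot: [-3.141, -0.001, 0.693]
ft_force: [0.9, 0.1, -4.3]
width: 0.116
finger_force: 44.8
```

Emit:
jog_arm(targets=[{"slide": [0, 0, 5], "turn": [0, 0, 0]}, {"slide": [0, 0, 10], "turn": [0, 0, 0]}, {"slide": [0, 0, 14], "turn": [0, 0, 0]}, {"slide": [0, 0, 17], "turn": [0, 0, 0]}, {"slide": [0, 0, 19], "turn": [0, 0, 0]}, {"slide": [0, 0, 20], "turn": [0, 0, 0]}, {"slide": [0, 0, 20], "turn": [0, 0, 0]}, {"slide": [0, 0, 20], "turn": [0, 0, 0]}])

```text
t: 27.9
position: [0.5519, -0.3383, 0.1954]
tool_rot: [3.141, -0.001, 0.693]
ft_force: [-0.2, -0.5, -3.6]
width: 0.112
finger_force: 44.8
```

```bash
python3 - <<'E'
from h import *
n=now(); s=observe(); print(n[0],s["width"],s["ft_force"])
print(rel(n,hk(0,.209)))
E
```

```text
[ 0.55188211 -0.33831753  0.19540016] 0.11150984686919613 [-0.18077378 -0.46933127 -3.63777667]
('slide', [1.1, -0.7, 5.4], 'turn', [0.0, -0.1, -0.0])
```

Emit:
jog_arm(targets=[{"slide": [0.5, -0.5, 1], "turn": [0, 0, 0]}, {"slide": [0.5, -0.5, 2], "turn": [0, 0, 0]}, {"slide": [0.5, -0.5, 3], "turn": [0, 0, 0]}, {"slide": [0.5, -0.5, 4], "turn": [0, 0, 0]}, {"slide": [0.5, -0.5, 5], "turn": [0, 0, 0]}, {"slide": [0.5, -0.5, 5.6], "turn": [0, 0, 0]}, {"slide": [0.5, -0.5, 5.6], "turn": [0, 0, 0]}, {"slide": [0.5, -0.5, 5.6], "turn": [0, 0, 0]}])

```text
t: 28.9
position: [0.552, -0.3376, 0.1903]
tool_rot: [3.141, -0.001, 0.693]
ft_force: [-2.4, 2.3, 4.1]
width: 0.116
finger_force: 43.8
```

Emit:
jog_arm(targets=[{"slide": [0, 0, 0], "turn": [0, 0, 0]}, {"slide": [0, 0, 0], "turn": [0, 0, 0]}, {"slide": [0, 0, 0], "turn": [0, 0, 0]}, {"slide": [0, 0, 0], "turn": [0, 0, 0]}, {"slide": [0, 0, 0], "turn": [0, 0, 0]}, {"slide": [0, 0, 0], "turn": [0, 0, 0]}, {"slide": [0, 0, 0], "turn": [0, 0, 0]}, {"slide": [0, 0, 0], "turn": [0, 0, 0]}], fingers=1)

```text
t: 29.9
position: [0.5519, -0.3376, 0.1897]
tool_rot: [3.142, -0.001, 0.693]
ft_force: [-1.0, 1.3, -0.2]
width: 0.986
finger_force: 0.0
```

Emit:
jog_arm(targets=[{"slide": [0, 0, -3], "turn": [0, 0, 0]}, {"slide": [0, 0, -12], "turn": [0, 0, 0]}, {"slide": [0, 0, -30], "turn": [0, 0, 0]}, {"slide": [0, 0, -55], "turn": [0, 0, 0]}, {"slide": [0, 0, -85], "turn": [0, 0, 0]}, {"slide": [0, 0, -110], "turn": [0, 0, 0]}, {"slide": [0, 0, -120], "turn": [0, 0, 0]}, {"slide": [0, 0, -120], "turn": [0, 0, 0]}])

```text
t: 30.9
position: [0.552, -0.3378, 0.3105]
tool_rot: [3.14, -0.002, 0.693]
ft_force: [0.3, -0.2, 0.3]
width: 1.0
finger_force: 0.0
```

```bash
python3 - <<'E'
from fit import *
n=now(); s=observe(); print(n[0],s["width"],s["ft_force"])
im,d,P,T,K=grab("wrist"); cv2.imwrite("pics/w5.png",im)
d=P[...,:2]-HK; x=d@[np.cos(HY),np.sin(HY)]; y=d@[-np.sin(HY),np.cos(HY)]
m=(abs(x)<.03)&(abs(y)<.028)&(P[...,2]>.19)&(P[...,2]<.23); print("bar",m.sum(),"x",np.median(x[m]),"ztop",np.percentile(P[...,2][m],95), "slope",np.polyfit(y[m],x[m],1))
check("green",("scene","top")); check("red",("scene","top"))
E
```

```text
[ 0.55204566 -0.33781312  0.31053342] 1.0000308816265677 [ 0.26507496 -0.23620865  0.29538147]
bar 935 x -0.00011417873696626463 ztop 0.21560331900050533 slope [-0.00795737  0.00013158]
scene rim xy [ 0.0009 -0.0024] z 0.0877 tilt [ 0.    -0.016  1.   ] 159
top rim xy [ 0.0007 -0.0012] z 0.0899 tilt [ 0.012 -0.007  1.   ] 137
scene rim xy [ 0.001  -0.0022] z 0.0882 tilt [ 0.023 -0.001  1.   ] 193
top rim xy [ 0.001  -0.0008] z 0.0901 tilt [ 0.004 -0.015  1.   ] 115
```

View pics/w5.png

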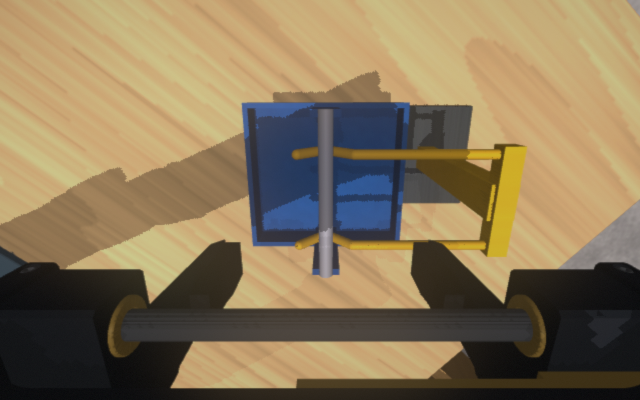

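The bar lies in both notches at (325,153) and (325,240), at x ≈ 0 with its axis at about 0.210 m. The tote hangs level and clear of the fingers, and both sleeves still stand centred and flat, so I'll hand in.

```bash
python3 -c "
from cell import arm; print(arm.close_job())"
```

```text
the job is handed in; nothing more can be done
None
```

I stood the rusty sleeve on the red rest and the clean sleeve on the green one, hung the empty tote in both hook notches, and handed the job in at about 31 s of the 72 s; my last camera check showed everything within the limits, but the hand-in gave back no verdict.

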